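# Hang the inspected covers in the last place on the wash rail

### The arm

A 6-joint arm with a two-finger parallel gripper is mounted at the origin on a cart in front of the work surface, level with it; the furniture and walls round the work are solid. World frame = base frame: x ahead of the robot, y to its left, z up, the work surface at z = 0. Lengths are in mm, angles in rad, forces in N, time in s.
With the tool pointing down it reaches from about 300 to 775 mm from the base axis. Payload 14.6 kg.
Tool frame: the origin (TCP) lies between the finger pads; the fingertips stand manip.tip_reach ahead of it and the grasp point (between the pads) lies 5 mm behind it (manip.tip_reach is the distance from the TCP to the fingertips, in mm); z points along the fingers, y is the line along which they close (so a half turn about z gives the same grasp; the last joint's range is limited). The gripper opens to 94 mm and grips with 3 to 60 N. Pads are 16 mm wide; open, the fingers measure 119 mm over their backs; the gripper's body (75 mm by 177 mm) begins 78 mm behind the grasp point.
Start: joints at [-1.383, 0.3, 1.521, -0, 1.321, -0.067], TCP at [138.622, -532.234, 219.446] pointing down, gripper open.
Joint ranges: [-3.03, 3.03], [-0.79, 2.21], [0.23, 2.52], [-1.04, 4.18], [0, 3.07], [-2.55, 2.55]. Speed limits (rad/s): [2.22, 2.22, 2.57, 3.14, 3.14, 3.14].

### API

Orientations are given as [roll, pitch, yaw] about the fixed x, y, z axes, in that order (R = Rz(yaw) Ry(pitch) Rx(roll)).
In Python, from cell import manip gives the robot as it stands. The module is installed in compiled form; this text tells all that it offers.
- The arm moves only by the shell command python3 -m creep 'ROWS' [FORCE]. ROWS is JSON, a list of rows, each a list of 3 entries, a list of its own where there are three numbers: the opening, from -1 (shut) to 1 (fully open), then the shift along the tool's x, y, z in cm, then the turn about the tool's z in units of 5 degrees (1.0 is 5 degrees). In form: [[grip, [tx, ty, tz], roll], ...]. A call has 1 to 12 rows; each row is the pose to reach, as a shift and turn from the pose commanded when the call began, along the tool's axes at that moment; what a row does not reach only later rows make up. A row lasts 1/10 s, in which the tool goes at most 50 mm and 8.59 degrees, less where a joint would pass 70% of its speed; a pose out of reach is approached as far as the arm can. A call with a gripper value outside its range is refused whole. The fingers move at their own pace and stop on an object; FORCE is the grip in N (left out, the last holds). Time passes only in rows, so rows that repeat a pose let the fingers close. It gives the time, the measured TCP pose, the force, the opening and the grip force at its end, in the units of the state.
- manip.read_state(): the state, without advancing time (a new reading comes with each control period).
- manip.camera(name): name is "side" or "top"; returns the picture (480x640x3 uint8, red, green, blue); there is no depth.
- manip.camera_params(name): a dict with "fovy" (degrees; the focal length in pixels is half the picture's height over the tangent of half this angle, whatever the lens; pixels are square), "cx", "cy" (the principal point, pixels), "k1" (the pictures are not rectified: a ray, as slopes to the right and down, at radius r is drawn at 1 + k1 r^2 times it, then the intrinsics apply), "origin" and "attitude" of the camera in the world. Camera axes: x right, y down, z forward; pixel columns grow to the right and rows downward; lengths in mm; the calibration is good to about 2 mm. A picture is of the moment at which its call begins. camera_params takes no time and is no camera call.
- manip.sign_off(): hands the job in; it is judged then, once.
The state is a dict: "clock": time; "joints": joint angles; "qd": joint speeds; "effort": joint torques, N m; "eef_pos": TCP position; "eef_rot": TCP orientation; "wrist_force": force on the tool from outside, world axes, zero at the start; "moment": the same for the moment, N m; "finger_gap": finger opening in mm; "finger_force": force on a finger pad.
Only numpy, scipy, OpenCV 4.12 (cv2) and the standard library are available. Lean on these libraries where they do the work, as an engineer would, in place of code of your own. Each camera call takes 0.05 s, during which the arm holds its last target. There are 200 camera calls.

### The job

Take the hanger with its two bearing covers off the inspection stand and lower it astride the wash rail in the one empty place, between the covers already hanging there. The notched brass saddle there may be clamped off the middle of its place, so set the hanger down gently on the saddle and ease it along until it drops fully home in the notch, hanging upright and still. Do not force it or drop it on, and leave the neighbours hanging in their notches.

Things in the scene. Friction and masses are not known exactly. Their poses are not given: they have to be found in the camera images.
- hanger: The hanger to move, 0.4-0.75 kg: flat aluminium upside-down U, 10 mm thick (y), a bearing cover on each leg. Origin: middle of the underside of its crown; z up, y along the bar it hangs on. Crown 12 mm high above the origin, 28 mm wide outside (flat faces at x = -14 and +14 mm, free to 40 mm below the origin: pinch here from above), 18 mm inside. Legs end 90 mm below the origin.
- covers_mid (a point): Point midway between the moved hanger's two steel bearing covers, 75 mm below its origin. Each cover is a ring 59 mm across and 20 mm thick, axis along x, fixed on the outside of a leg, so the pair spans x = -42 to +42 mm with its bolts; lowest edge 105 mm below the hanger's origin.
- stand: Grey inspection stand, fixed, base 90 x 100 x 12 mm. Origin on the bench below the hanger. A bar 12 mm wide lies along y, top 160 mm above the bench; the hanger starts with its origin on it above this origin, axes parallel, between two 4 mm high lips with 2 mm free each side. Post at y = +60 mm, 168 mm high. The tall fixed measuring arm stands behind it (x = 0.71, y = -0.14 m).
- rack: Wash rail, fixed: flat steel bar 8 mm thick, 25 mm high, 360 mm long (y) on two blue posts at y = -176 and +176 mm (166 mm high), over a drip tray. Origin on the bench below the bar's middle; bar top 150 mm above the bench. Four places at y = -117, -39, +39, +117 mm; one of the inner two is empty.
- carrier_free: The empty place: fixed dark steel strip 10 x 74 x 4 mm on top of the bar. Origin: middle of its underside, 150 mm above the bench; y along the bar, z up. The notched brass saddle is clamped on it; the saddle's middle lies anywhere from y = -12 to +12 mm here, not measured, and more than 100 N would be needed to shift it.
- saddle_top (a point): Point above the middle of the empty place's strip at the height of the saddle's flat level top, 18 mm above the strip's origin (not the notch). Saddle: 60 mm long (y), 12 mm wide (x), flat to both ends; in its own middle a notch across it, 12.5 mm wide with 1 mm chamfers, 8 mm deep. The hook straddles it with 3 mm to spare each side in x.
- neighbour_1: Loose hanger with two covers, same as the moved one, hanging in its notch at the rack's y = -117 mm. Origin: underside of its crown, 160 mm above the bench.
- neighbour_2: Loose hanger with two covers, same as the moved one, hanging in its notch at the inner place that is taken (rack y = -39 or +39 mm). Origin: underside of its crown, 160 mm above the bench. With the moved hanger over the middle of the empty place 19 mm remain to the neighbour on each side.
- neighbour_3: Loose hanger with two covers, same as the moved one, hanging in its notch at the rack's y = +117 mm. Origin: underside of its crown, 160 mm above the bench.

How it is judged (in metres and radians):
On the way, in this order (a step that is already met when the one before it is completed fails the run):
1. the hanger is lifted clear of the inspection stand (z of hanger in the frame of stand above 0.19 m and contact force between the fingers and hanger above 2 N), for 0.1 s.
2. the hook is set down on the saddle of the empty place (on its top or in its notch) while the gripper still holds it (contact force between hanger and carrier_free above 0.5 N and contact force between the fingers and hanger above 2 N and z of hanger in the frame of carrier_free between 0.006 and 0.0195 m and x of hanger in the frame of carrier_free between -0.005 and 0.005 m and y of hanger in the frame of carrier_free between -0.03 and 0.03 m), for 0.1 s.
At the end, for the whole second after the job is handed in: The hook sits in the notch of the empty place (within 2.5 mm of the notch floor), astride the bar, upright within 0.08 rad, square to the rail within 0.15 rad and at rest; the three neighbours are upright within 0.08 rad and within 6 mm of where they were (z of hanger in the frame of carrier_free between 0.006 and 0.0125 m and x of hanger in the frame of carrier_free between -0.005 and 0.005 m and y of hanger in the frame of carrier_free between -0.016 and 0.016 m and angle between each of hanger, neighbour_1, neighbour_2, neighbour_3's own z axis and vertical below 0.08 rad and angle between the y axis of hanger and the y axis of carrier_free, either way round below 0.15 rad and linear speed of hanger below 0.02 m/s and angular speed of hanger below 0.3 rad/s and distance of each of neighbour_1, neighbour_2, neighbour_3 from where it was at the start of the episode below 0.006 m); the robot touches nothing.
It fails at once if the hanger is forced against the saddle, its place or the rail with more than 30 N (contact force between hanger and carrier_free above 30 N or contact force between hanger and rack above 30 N).
It fails at once if a neighbour is shoved more than 15 mm or tipped more than 0.3 rad (distance of any of neighbour_1, neighbour_2, neighbour_3 from where it was at the start of the episode above 0.015 m or angle between any of neighbour_1, neighbour_2, neighbour_3's own z axis and vertical above 0.3 rad).
It also fails if it takes over 67 s, if anything falls off the work surface, if the arm or the gripper's body presses on something with over 40 N, if the wrist force passes 120 N, or if a joint passes its speed limit or range.

## Working session

There is one attempt and no reset: what is moved stays moved. The work goes in short steps, Python scripts to look and compute and a shell command to move; the robot and the scene stay as the last step left them, time stands still between calls to the robot, and variables do not carry over. Pictures are saved under pics/ and viewed, at most 10 in all, crops included, and the job is handed in when it is done.

```bash
mkdir -p pics; python3 - <<'E'
from cell import manip
import cv2
for n in("side","top"):
    im=manip.camera(n); cv2.imwrite(f"pics/{n}0.png",im[:,:,::-1]); print(n,manip.camera_params(n))
print(manip.read_state(),manip.tip_reach)
E
```

```text
side {'fovy': 43.37152804675926, 'cx': 320.21722554646215, 'cy': 231.80591632103443, 'k1': -0.11138408741890887, 'origin': array([ 254.89546424, -994.24736035, 1054.69005555]), 'attitude': array([-2.26076782, -0.01414591, -0.1563773 ])}
top {'fovy': 51.79836164978432, 'cx': 327.91479857985337, 'cy': 240.84371815572024, 'k1': -0.04709791490320745, 'origin': array([ 405.11252742,  119.64352934, 1314.35912903]), 'attitude': array([-3.10323121e+00,  1.90276802e-03, -1.58600604e+00])}
{'clock': 0.1, 'joints': array([-1.38259609e+00,  3.00407593e-01,  1.52148847e+00,  8.81462267e-06,
        1.32064347e+00, -6.66075228e-02]), 'qd': array([ 0.00033472, -0.00222653, -0.00103703,  0.00041745, -0.00068743,
        0.00012452]), 'effort': array([ 1.62242497e-03, -5.32643473e+01, -3.53284121e+01,  7.09994417e-02,
        2.34738953e-02, -7.06581886e-05]), 'eef_pos': array([ 138.59145979, -532.05115612,  218.96032034]), 'eef_rot': array([-3.14064844e+00, -7.15419507e-05,  2.54805537e-01]), 'wrist_force': array([-0.2431899 ,  0.11094934,  0.60981763]), 'moment': array([0.0045042 , 0.03800146, 0.05586864]), 'finger_force': 0.0, 'finger_gap': 94.17479224401062} 14.0
```

View pics/side0.png

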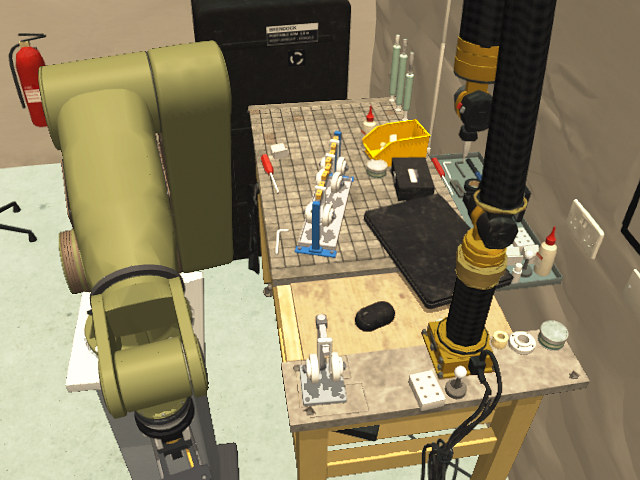

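View pics/top0.png

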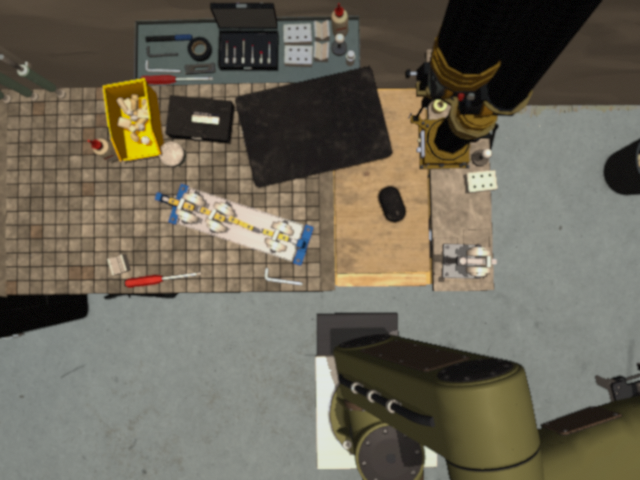

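The side view shows the blue-posted rack from (337,135) to (316,245) and the stand with the hanger at (323,365). In the top view the rack runs from (165,197) to (303,245), with a gap around (245,226), and the stand is at (468,262). I'll take enlarged crops next.

```bash
cat > h.py <<'E'
import numpy as np, cv2
from cell import manip
from scipy.spatial.transform import Rotation as R
def cam(n):
    p=manip.camera_params(n); f=240/np.tan(np.radians(p['fovy'])/2)
    return p,f,R.from_euler('xyz',p['attitude']).as_matrix()
def ray(n,uv):
    p,f,A=cam(n); d=(np.array(uv,float)-[p['cx'],p['cy']])/f; s=d.copy()
    for _ in range(20): s=d/(1+p['k1']*(s@s))
    return p['origin'],A@np.array([s[0],s[1],1])
def onz(n,uv,z):
    o,d=ray(n,uv); return o+d*(z-o[2])/d[2]
def proj(n,P):
    p,f,A=cam(n); c=(np.asarray(P,float)-p['origin'])@A; s=c[...,:2]/c[...,2:]
    return s*(1+p['k1']*(s**2).sum(-1,keepdims=True))*f+[p['cx'],p['cy']]
def tri(u1,u2):
    (a,d),(b,e)=ray('side',u1),ray('top',u2)
    t=np.linalg.lstsq(np.c_[d,-e],b-a,rcond=None)[0]
    return (a+t[0]*d+b+t[1]*e)/2, np.linalg.norm(a+t[0]*d-b-t[1]*e)
E
python3 - <<'E'
import cv2,numpy as np
t=cv2.imread('pics/top0.png');s=cv2.imread('pics/side0.png')
z=lambda i,x,y,w,h,k:cv2.resize(i[y:y+h,x:x+w],None,fx=k,fy=k,interpolation=cv2.INTER_CUBIC)
cv2.imwrite('pics/tr.png',z(t,150,175,160,100,5))
a=z(s,285,120,80,145,4); b=z(s,285,300,80,110,4); c=z(t,430,230,70,65,5)
o=np.zeros((600,800,3),np.uint8); o[:580,:320]=a; o[:440,320:640]=b
cv2.imwrite('pics/sr.png',o); cv2.imwrite('pics/ts.png',z(t,430,230,70,65,8))
E
```

```text
(no output)
```

View pics/tr.png

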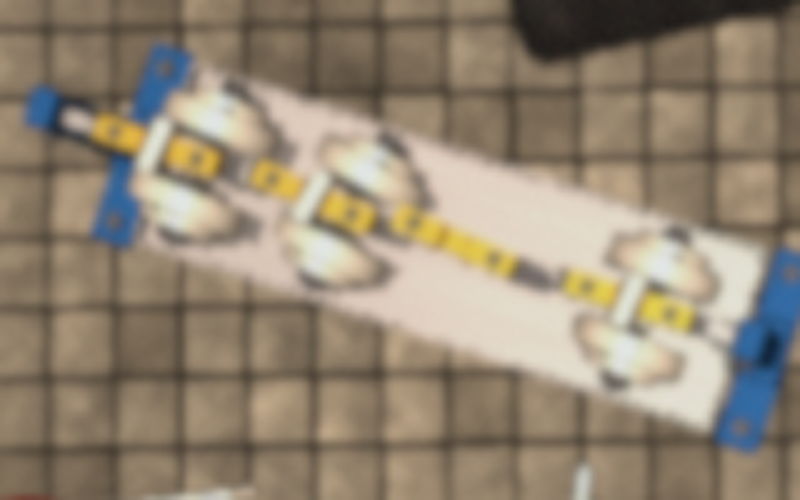

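View pics/sr.png

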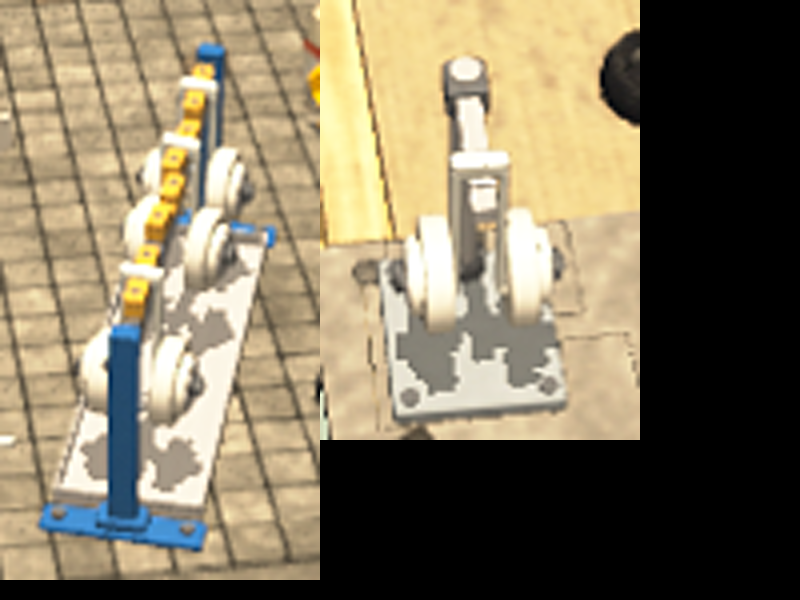

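View pics/ts.png

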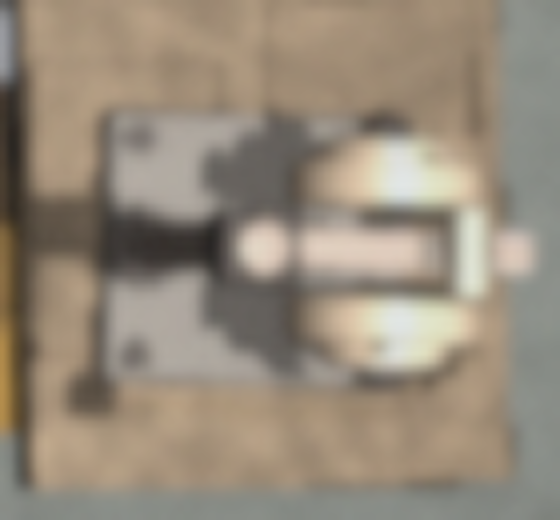

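The zooms show the following:
- **Top view, rack:** the crowns are at about (181,204), (212.4,214) and (276,235). The empty place is third from the left, with its brass saddle spanning about (229,218) to (253,228). The post tops are at (158.4,196.6) and (301,243).
- **Top view, stand:** the stand's hanger crown is at about (488.5,261).
- **Side view:** the notch of the empty saddle shows at about (327,170).

```bash
python3 - <<'E'
from h import *
np.set_printoptions(precision=1,suppress=True)
T=lambda x,y:(150+x/5,175+y/5); S=lambda x,y:(285+x/4,120+y/4)
for n,t,s,z in [("postF",T(42,108),S(210,50),166),("postN",T(752,338),S(123,329),166),("c1",T(155,145),S(198,85),172),("c2",T(312,195),S(180,140),172),("c3",T(630,300),S(140,270),172),
 ("sadd",T(453,238),S(167,200),168),
 ("hang",(430+468/8,230+250/8),(285+(479-320)/4,340),172),("spost",(430+263/8,230+247/8),(285+(466-320)/4,317),168)]:
    print(n,onz('top',t,z),onz('side',s,z),*tri(s,t))
# yellow mask refinement
for n in('top','side'):
    im=cv2.imread(f'pics/{n}0.png'); h=cv2.cvtColor(im,cv2.COLOR_BGR2HSV)
    m=cv2.inRange(h,(15,120,110),(35,255,255)); b=cv2.inRange(h,(100,130,60),(120,255,255))
    x0,y0,x1,y1=(150,185,310,260) if n=='top' else (285,120,350,250)
    for k,mm in(('yel',m),('blue',b)):
        q=np.zeros_like(mm);q[y0:y1,x0:x1]=mm[y0:y1,x0:x1]
        c,l,st,ce=cv2.connectedComponentsWithStats(q)
        for i in range(1,c):
            if st[i,4]>5: print(n,k,ce[i],st[i], onz(n,ce[i],168))
E
```

```text
postF [559.3 517.7 166. ] [555.3 508.1 166. ] [559.  520.3 158.7] 2.4981084854155586
postN [446.1 185.2 166. ] [441.9 181.9 166. ] [444.4 185.6 163.1] 3.680728460271848
c1 [540.2 462.3 172. ] [536.2 451.  172. ] [540.  465.  163.4] 2.26888374474252
c2 [515.5 388.8 172. ] [511.4 381.4 172. ] [514.6 390.3 166.2] 3.018069408756214
c3 [464.4 241.1 172. ] [460.6 234.  172. ] [463.3 241.9 166.2] 2.692440141721413
sadd [494.8 323.8 168. ] [491.6 316.  168. ] [494.3 325.  161.8] 1.9639746044228072
hang [ 395.9 -250.6  172. ] [ 392.2 -258.7  172. ] [ 394.6 -252.8  164.7] 2.5565395737205656
spost [ 397.8 -191.8  168. ] [ 396.  -196.3  168. ] [ 397.2 -192.8  164.1] 1.138996410707895
top yel [173.2 201.3] [169 198  10   8  57] [547.2 481.9 168. ]
top yel [188.3 206.2] [183 203  12   7  55] [535.2 446.3 168. ]
top yel [204.8 210.6] [201 207   9   8  44] [524.2 407.5 168. ]
top yel [219.2 217.2] [214 214  11   7  54] [508.2 373.7 168. ]
top yel [239.9 222.7] [229 216  24  14  97] [494.4 325.5 168. ]
top yel [267.7 232.3] [263 230  10   6  35] [471.1 260.7 168. ]
top yel [280.4 236. ] [278 234   6 
[... 175 characters left out ...]
96.2] [156 193   6   7  33] [560.1 516.9 168. ]
top blue [173.5 215.2] [170 207   7  16  51] [514.8 481.3 168. ]
top blue [302.6 244.1] [295 226  15  34 227] [442.5 180.  168. ]
side yel [335.2 137.2] [333 136   5   4  17] [543.2 479.2 168. ]
side yel [332.7 147.8] [329 142   8  12  59] [526.4 423.5 168. ]
side yel [326.6 168.1] [321 157  11  24 135] [492.6 324.9 168. ]
side yel [321.7 183.2] [319 181   6   5  23] [468.8 257.7 168. ]
side yel [318.4 194.1] [316 189   6  11  50] [453.3 212.1 168. ]
side blue [337.9 133.8] [335 131   6   9  27] [554.4 497.4 168. ]
side blue [314.6 228.3] [301 202  24  48 378] [423.6  79.6 168. ]
side blue [296.5 247.5] [296 246   2   4   8] [373.5  18.1 168. ]
```

```bash
python3 -m creep '[[1,[3,-2,-4],-1.6],[1,[8,-5,-4],-3.2],[1,[12,-8,-4],-4.8],[1,[16,-10.5,-4],-6.4],[1,[20,-13,-4],-8],[1,[24,-15.5,-4],-9.6],[1,[28,-18,-4],-11.2],[1,[31,-20,-4],-12.8],[1,[32,-20.8,-4],-14.2],[1,[32,-20.8,-4],-14.74],[1,[32,-20.8,-4],-14.74],[1,[32,-20.8,-4],-14.74]]'
python3 - <<'E'
from h import *
s=manip.read_state(); print(s['eef_pos'],s['eef_rot'],s['joints'])
im=manip.camera('side'); t=manip.camera('top')
z=lambda i,x,y,w,h,k:cv2.resize(i[y:y+h,x:x+w],None,fx=k,fy=k,interpolation=cv2.INTER_CUBIC)
o=np.zeros((600,800,3),np.uint8); o[:,:400]=z(im,270,260,100,150,4); o[:400,400:]=z(t,420,200,100,100,4)
cv2.imwrite('pics/a1.png',o[:,:,::-1])
E
```

```text
clock: 1.3
eef_pos: [395.7, -250.4, 259.3]
eef_rot: [-3.141, -0.0, 1.539]
wrist_force: [0.1, -0.3, 0.2]
finger_gap: 94.0
finger_force: 0.0
[ 395.72157178 -250.38806803  259.30274013] [-3.14134840e+00 -2.09001089e-04  1.53916433e+00] [-6.42399000e-01  8.53444119e-02  1.68296499e+00  3.17519920e-05
  1.37360321e+00 -6.10773259e-01]
```

View pics/a1.png

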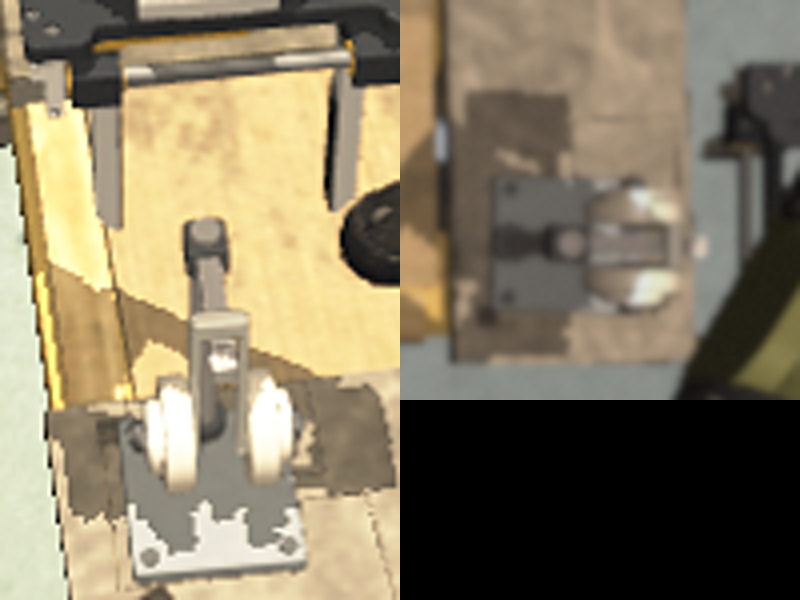

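The fingers straddle the hanger. In the side crop the tips are at (297.5,315.5) and (355,311.7), and the crown is at (324.8,340). Next I'll compare those with where the TCP pose says they should be.

```bash
python3 - <<'E'
from h import *
np.set_printoptions(precision=1,suppress=True)
for p in [(297.5,315.5),(355,311.7)]: print(onz('side',p,245))
for x in(-59.5,-47,47,59.5):
  for y in(-8,8): print(x,y,proj('side',[395.7+x,-250.4+y,245.3]))
E
```

```text
[ 341.4 -255.8  245. ]
[ 446.2 -261.5  245. ]
-59.5 -8 [294.8 316.7]
-59.5 8 [293.7 310.3]
-47 -8 [301.7 316. ]
-47 8 [300.6 309.6]
47 -8 [352.8 310.5]
47 8 [351.1 304.2]
59.5 -8 [359.5 309.8]
59.5 8 [357.7 303.5]
```

```bash
python3 -m creep '[[1,[0,0,4],0],[1,[0,0,8],0],[1,[0,0,10.5],0],[1,[0,0,11.4],0],[1,[0,0,11.4],0]]'
python3 - <<'E'
from h import *
s=manip.read_state(); print(s['eef_pos'])
im=manip.camera('side'); t=manip.camera('top')
z=lambda i,x,y,w,h,k:cv2.resize(i[y:y+h,x:x+w],None,fx=k,fy=k,interpolation=cv2.INTER_CUBIC)
o=np.zeros((600,800,3),np.uint8); o[:,:480]=z(im,285,300,80,100,6); o[:400,480:]=z(t,440,220,80,100,4)
cv2.imwrite('pics/a2.png',o[:,:,::-1])
E
```

```text
clock: 1.9
eef_pos: [395.6, -250.4, 145.1]
eef_rot: [-3.14, -0.001, 1.54]
wrist_force: [0.1, -0.2, -0.9]
finger_gap: 94.0
finger_force: 0.0
[ 395.5742928  -250.38256514  145.05675011]
```

View pics/a2.png

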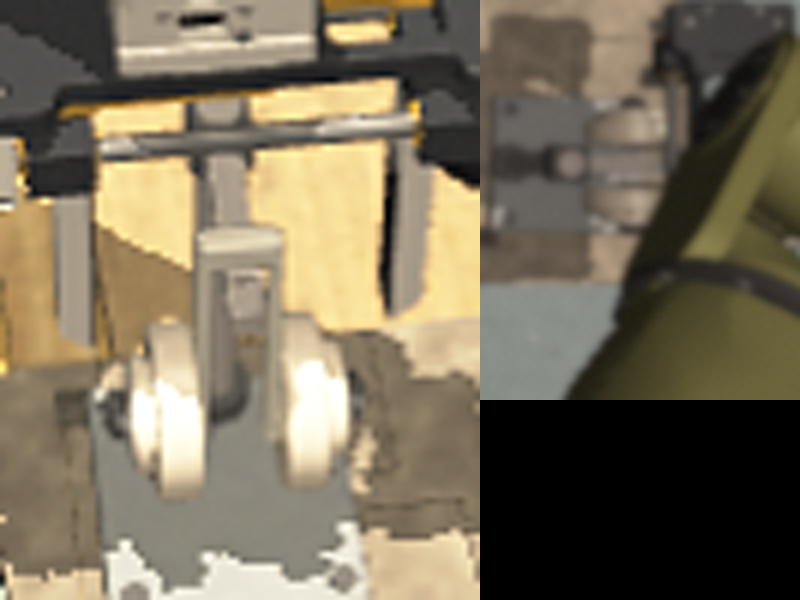

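The fingertips are at about (298,357.5) and (352.5,352), and the crown's front top edge is at about (325,341.3). In x the gripper is centred on the crown. I'll check y next.

```bash
python3 - <<'E'
from h import *
np.set_printoptions(precision=1,suppress=True)
print(onz('side',(298,357.5),131),onz('side',(352.5,352),131))
for v in(338,339.5,341.3): print(onz('side',(325,v),172))
E
```

```text
[ 340.5 -260.5  131. ] [ 447.1 -262.4  131. ]
[ 393.5 -253.9  172. ]
[ 392.9 -257.6  172. ]
[ 392.1 -262.   172. ]
```

```bash
python3 -m creep '[[1,[-0.35,0,0],0],[0,[-0.35,0,0],0],[-0.3,[-0.35,0,0],0],[-0.8,[-0.35,0,0],0],[-0.8,[-0.35,0,0],0],[-0.8,[-0.35,0,0],0],[-0.8,[-0.35,0,0],0],[-0.8,[-0.35,0,0],0],[-0.8,[-0.35,0,0],0],[-0.8,[-0.35,0,0],0],[-0.8,[-0.35,0,0],0]]' 30
```

```text
clock: 3.1
eef_pos: [395.8, -253.8, 145.4]
eef_rot: [-3.142, -0.0, 1.541]
wrist_force: [-0.4, -0.7, -0.9]
finger_gap: 27.7
finger_force: 30.0
```

```bash
python3 -m creep '[[-0.8,[0,0,-0.5],0],[-0.8,[0,0,-1.5],0],[-0.8,[0,0,-3],0],[-0.8,[0,0,-5],0],[-0.8,[0,0,-7],0],[-0.8,[0,0,-9],0],[-0.8,[0,0,-11],0],[-0.8,[0,0,-13],0],[-0.8,[0,0,-14.5],0],[-0.8,[0,0,-15],0],[-0.8,[0,0,-15],0]]'
python3 - <<'E'
from h import *
s=manip.read_state(); print(s['eef_pos'],s['joints'][5],s['wrist_force'],s['moment'])
E
```

```text
clock: 4.2
eef_pos: [395.7, -253.8, 295.9]
eef_rot: [3.141, 0.0, 1.541]
wrist_force: [0.4, -0.3, -5.4]
finger_gap: 27.8
finger_force: 30.0
[ 395.74548229 -253.76582403  295.8903921 ] -0.6184489253468439 [ 0.43845997 -0.34512441 -5.406365  ] [-0.05751881 -0.09466373 -0.04068055]
```

```bash
python3 -m creep '[[-0.8,[0.7,0.1,0],0],[-0.8,[2,0.3,0],0],[-0.8,[4,0.6,0],0],[-0.8,[7,1,0],0],[-0.8,[10.5,1.5,0],0],[-0.8,[14,2,0],0],[-0.8,[17.5,2.5,0],0],[-0.8,[21,3,0],0],[-0.8,[24.5,3.5,0],0],[-0.8,[28,3.9,0],0],[-0.8,[31.5,4.4,0],0],[-0.8,[35,4.9,0],0]]' && python3 -m creep '[[-0.8,[3.5,0.5,0],0.4],[-0.8,[7,1,0],0.8],[-0.8,[10.5,1.5,0],1.2],[-0.8,[14,1.9,0],1.7],[-0.8,[17,2.3,0],2.2],[-0.8,[19.3,2.6,0],2.6],[-0.8,[20.8,2.8,0],3],[-0.8,[21.6,2.9,0],3.3],[-0.8,[21.96,2.97,0],3.43],[-0.8,[21.96,2.97,0],3.43],[-0.8,[21.96,2.97,0],3.43],[-0.8,[21.96,2.97,0],3.43]]'
```

```text
clock: 5.4
eef_pos: [454.4, 97.0, 295.0]
eef_rot: [-3.141, -0.0, 1.542]
wrist_force: [0.6, -1.2, -5.1]
finger_gap: 27.7
finger_force: 30.0
clock: 6.6
eef_pos: [491.2, 312.9, 295.5]
eef_rot: [3.142, 0.0, 1.242]
wrist_force: [-0.2, 0.7, -5.4]
finger_gap: 27.9
finger_force: 30.0
```

```bash
python3 -m creep '[[-0.8,[0,0,1],0],[-0.8,[0,0,3],0],[-0.8,[0,0,4.5],0],[-0.8,[0,0,5],0],[-0.8,[0,0,5],0]]'
python3 - <<'E'
from h import *
s=manip.read_state(); print(s['eef_pos'])
im=manip.camera('side'); t=manip.camera('top')
z=lambda i,x,y,w,h,k:cv2.resize(i[y:y+h,x:x+w],None,fx=k,fy=k,interpolation=cv2.INTER_CUBIC)
o=np.zeros((600,800,3),np.uint8); o[:,:400]=z(im,285,110,80,120,5); o[:400,400:]=z(t,180,160,100,100,4)
cv2.imwrite('pics/b1.png',o[:,:,::-1])
E
```

```text
clock: 7.1
eef_pos: [491.2, 312.9, 244.7]
eef_rot: [-3.141, 0.001, 1.242]
wrist_force: [0.6, -0.1, -4.6]
finger_gap: 27.8
finger_force: 30.0
[491.16657824 312.94872256 244.68702282]
```

View pics/b1.png

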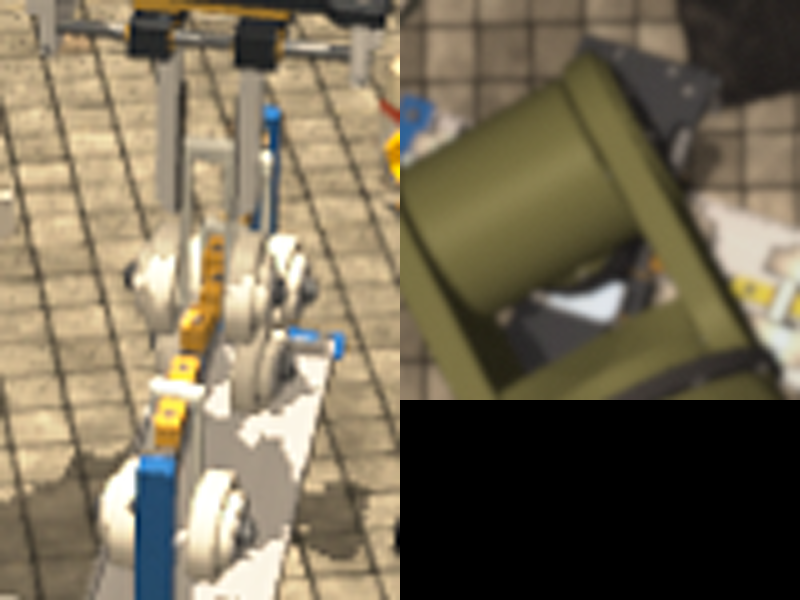

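The side crop shows the hanger above the empty saddle. The crown is at about (327.6,139.6), the fingertips at (319,152) and (333.6,152.6), and the brass of the empty saddle runs down from about (327,157).

```bash
python3 - <<'E'
from h import *
np.set_printoptions(precision=1,suppress=True)
u=np.array([.324,.946]);n=np.array([.946,-.324]);c=np.array([491.2,312.9])
for a in(-14,14): print('crown',proj('side',[*(c+a*n),271.3]))
for a in(-26.,-14,14,26): print('tip near',a,proj('side',[*(c+a*n-8*u),230.7]))
for v in[(319,152),(333.6,152.6)]: print(onz('side',v,230.7))
print(onz('side',(327.6,139.6),271.3))
im=cv2.imread('pics/side0.png')
print(cv2.inRange(cv2.cvtColor(im,cv2.COLOR_BGR2HSV),(15,120,60),(35,255,255))[155:184,316:336]//255)
g=im[155:184,318:334].sum(2); print(g)
E
```

```text
crown [322.2 136.1]
crown [333.1 137.2]
tip near -26.0 [316.8 150.9]
tip near -14 [321.4 151.4]
tip near 14 [332.2 152.5]
tip near 26 [336.8 153. ]
[468.8 307.8 230.7]
[505.4 300.  230.7]
[488.7 298.6 271.3]
[[0 0 0 0 0 0 0 0 0 0 0 0 0 0 0 0 0 0 0 0]
 [0 0 0 0 0 0 0 0 0 0 0 0 0 0 0 0 0 0 0 0]
 [0 0 0 0 0 0 0 0 0 0 0 1 1 1 1 1 0 0 0 0]
 [0 0 0 0 0 0 0 0 0 0 1 1 1 1 1 1 0 0 0 0]
 [0 0 0 0 0 0 0 0 0 0 1 1 0 1 1 1 0 0 0 0]
 [0 0 0 0 0 0 0 0 0 0 1 1 1 1 1 1 0 0 0 0]
 [0 0 0 0 0 0 0 0 0 1 1 1 1 1 1 1 0 0 0 0]
 [0 0 0 0 0 0 0 0 0 1 1 1 1 1 1 0 0 0 0 0]
 [0 0 0 0 0 0 0 0 0 1 1 1 1 1 1 0 0 0 0 0]
 [0 0 0 0 0 0 0 0 0 1 1 1 1 1 1 1 0 0 0 0]
 [0 0 0 0 0 0 0 0 0 1 1 1 0 1 1 1 0 0 0 0]
 [0 0 0 0 0 0 0 0 0 1 1 1 1 1 1 0 0 0 0 0]
 [0 0 0 0 0 0 0 0 0 0 1 1 1 1 1 0 0 0 0 0]
 [0 0 0 0 0 0 0 0 0 1 1 1 1 1 1 0 0 0 0 0]
 [0 0 0 0 0 0 0 0 0 1 1 1 1 1 1 0 0 0 0 0]
 [0 0 0 0 0 0 0 0 0 1 1 1 1 1 0 0 0 0 0 0]
 [0 0 0 0 0 0 0 0 1 1 1 1 1 1 0 0 0 0 0 0]
 [0 0 0 0 0 0 0 1 1 1 1 1 1 1 0 0 0 0 0 0]
 [0 0 0 0 0 0 0 1 0 1 1 1 1 0 0 0 0 0 0 0]
 [0 0 0 0 0 0 1 1 1 1 1 1 0 0 0 0 0 0 0 0]
 [0 0 0 0 0 0 1 1 1 1 1 1 0 0 0 
[... 1599 characters left out ...]
 339 332 262 310 347 473 514]
 [765 761 765 750 598 579 567 572 502 218 249 329 422 437 439 628]
 [759 761 760 648 523 555 572 551 321 229 243 352 469 466 449 711]
 [740 759 751 475 362 432 456 424 230 232 278 393 486 482 578 753]
 [743 755 745 444 303 338 312 308 242 246 302 396 405 414 638 764]
 [744 747 738 445 335 353 339 315 255 262 312 395 365 456 714 763]
 [732 736 727 509 321 349 350 319 254 286 376 502 620 595 729 758]
 [719 722 704 488 380 396 372 294 218 318 445 485 621 711 734 750]
 [690 688 645 575 571 560 502 381 239 347 463 449 568 736 740 742]
 [646 647 584 571 582 579 553 390 274 378 463 449 510 683 735 733]
 [590 609 573 468 550 567 421 274 294 417 461 448 500 658 723 722]]
```

```bash
python3 - <<'E'
from h import *
np.set_printoptions(precision=1,suppress=True)
u=np.array([.324,.946]);n=np.array([.946,-.324])
im=cv2.imread('pics/side0.png')
g=cv2.resize(im[120:205,310:345],None,fx=8,fy=8,interpolation=cv2.INTER_CUBIC)
cv2.imwrite('pics/sz.png',cv2.resize(im[130:205,305:350],None,fx=8,fy=8,interpolation=cv2.INTER_CUBIC))
for v in[(328,159),(328,165),(324,173),(321,183.5)]:
    p=onz('side',v,168)[:2]+[1.7,1.5]; print(v,p,p@u,p@n)
E
```

```text
(328, 159) [505.5 369.9] 513.7300910272656 358.33848673800725
(328, 165) [500.6 340.7] 484.5279706691564 363.1545496870488
(324, 173) [483.9 304.5] 444.83838858210277 359.0739740875193
(321, 183.5) [468.6 258.2] 396.0773719692627 359.59172613036986
```

View pics/sz.png

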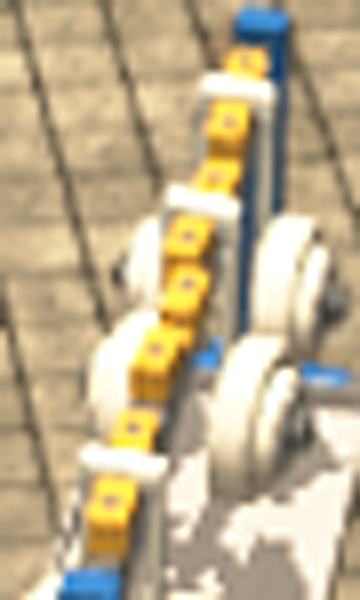

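```bash
python3 - <<'E'
from h import *
np.set_printoptions(precision=1,suppress=True)
u=np.array([.324,.946]);n=np.array([.946,-.324])
for v in[(333,144.8),(331.4,151.7),(327.9,159.1),(327.9,165.4),(324.1,173.3),(321.1,183.1),(318.6,192.1)]:
    p=onz('side',v,168)[:2]+[1.7,1.5]; print(v,p,p@u,p@n)
E
```

```text
(333, 144.8) [531.6 440.7] 589.123953392057 360.1313587429493
(331.4, 151.7) [521.  405.4] 552.2682044433101 361.4912464570587
(327.9, 159.1) [505.1 369.5] 513.1835373343835 358.15401938629634
(327.9, 165.4) [500.  338.9] 482.5590181868891 363.20878825044156
(324.1, 173.3) [483.9 303.1] 443.5060663485314 359.5665788622325
(321.1, 183.1) [469.1 259.9] 397.88489780438755 359.53659617998244
(318.6, 192.1) [456.7 221.9] 357.87756171785355 360.1366278536496
```

```bash
python3 -m creep '[[-0.8,[0,-0.1,0.3],0],[-0.8,[0,-0.1,1],0],[-0.8,[0,-0.1,1.7],0],[-0.8,[0,-0.1,2.4],0],[-0.8,[0,-0.1,3],0],[-0.8,[0,-0.1,3],0]]' && python3 -m creep '[[-0.8,[0,0,0.7],0],[-0.8,[0,0,1.7],0],[-0.8,[0,0,2.7],0],[-0.8,[0,0,3.7],0],[-0.8,[0,0,4.5],0],[-0.8,[0,0,5.1],0],[-0.8,[0,0,5.5],0],[-0.8,[0,0,5.5],0],[-0.8,[0,0,5.5],0]]'
```

```text
clock: 7.8
eef_pos: [490.1, 313.4, 214.3]
eef_rot: [-3.14, 0.001, 1.242]
wrist_force: [-0.4, -0.3, -5.3]
finger_gap: 27.8
finger_force: 30.0
clock: 8.7
eef_pos: [490.5, 313.6, 160.8]
eef_rot: [3.141, -0.0, 1.242]
wrist_force: [1.2, 0.4, -4.7]
finger_gap: 27.9
finger_force: 30.0
```

```bash
python3 -m creep '[[-0.8,[0,0,0.1],0],[-0.8,[0,0,0.2],0],[-0.8,[0,0,0.3],0],[-0.8,[0,0,0.4],0],[-0.8,[0,0,0.45],0],[-0.8,[0,0,0.5],0],[-0.8,[0,0,0.5],0]]' 15 && python3 -m creep '[[-0.8,[0,0,0.04],0],[-0.8,[0,0,0.08],0],[-0.8,[0,0,0.1],0],[-0.8,[0,0,0.1],0]]'
```

```text
clock: 9.4
eef_pos: [490.4, 313.5, 155.4]
eef_rot: [-3.142, 0.0, 1.242]
wrist_force: [0.1, -0.5, -5.2]
finger_gap: 28.0
finger_force: 15.0
clock: 9.8
eef_pos: [490.4, 313.5, 154.4]
eef_rot: [-3.142, 0.0, 1.242]
wrist_force: [0.1, -0.9, -5.2]
finger_gap: 27.7
finger_force: 15.0
```

```bash
python3 -m creep '[[-0.8,[0,0,0.03],0],[-0.8,[0,0,0.06],0],[-0.8,[0,0,0.06],0]]' && python3 -m creep '[[-0.8,[0,0,0.03],0],[-0.8,[0,0,0.06],0],[-0.8,[0,0,0.06],0]]'
```

```text
clock: 10.1
eef_pos: [490.4, 313.5, 153.8]
eef_rot: [-3.142, 0.0, 1.242]
wrist_force: [0.8, -0.9, -5.5]
finger_gap: 27.9
finger_force: 15.0
clock: 10.4
eef_pos: [490.4, 313.5, 153.5]
eef_rot: [3.141, -0.0, 1.242]
wrist_force: [-1.1, -0.8, -2.0]
finger_gap: 27.7
finger_force: 15.0
```

```bash
python3 -m creep '[[-0.8,[0,0,0.02],0],[-0.8,[0,0,0.02],0],[-0.8,[0.05,0,0.02],0],[-0.8,[0.1,0,0.02],0],[-0.8,[0.15,0,0.02],0],[-0.8,[0.2,0,0.02],0],[-0.8,[0.2,0,0.02],0]]' && python3 -m creep '[[-0.8,[0.05,0,0],0],[-0.8,[0.1,0,0],0],[-0.8,[0.15,0,0],0],[-0.8,[0.2,0,0],0],[-0.8,[0.2,0,0],0]]'
```

```text
clock: 11.1
eef_pos: [491.3, 315.4, 153.3]
eef_rot: [3.141, -0.0, 1.242]
wrist_force: [-0.2, -4.5, 4.5]
finger_gap: 28.0
finger_force: 15.0
clock: 11.6
eef_pos: [491.9, 317.3, 153.3]
eef_rot: [3.141, -0.0, 1.242]
wrist_force: [-1.5, -4.4, 4.9]
finger_gap: 28.1
finger_force: 15.0
```

```bash
python3 -m creep '[[-0.8,[0.05,0,0],0],[-0.8,[0.1,0,0],0],[-0.8,[0.1,0,0],0]]' && python3 -m creep '[[-0.8,[0.05,0,0],0],[-0.8,[0.1,0,0],0],[-0.8,[0.1,0,0],0]]' && python3 -m creep '[[-0.8,[0.05,0,0],0],[-0.8,[0.1,0,0],0],[-0.8,[0.1,0,0],0]]'
```

```text
clock: 11.9
eef_pos: [492.2, 318.3, 153.3]
eef_rot: [3.141, -0.0, 1.242]
wrist_force: [-1.5, -4.7, 5.9]
finger_gap: 27.8
finger_force: 15.0
clock: 12.2
eef_pos: [492.4, 319.2, 153.2]
eef_rot: [3.141, -0.0, 1.242]
wrist_force: [-1.1, -4.1, 4.4]
finger_gap: 28.0
finger_force: 15.0
clock: 12.5
eef_pos: [492.7, 320.3, 153.0]
eef_rot: [3.142, -0.0, 1.242]
wrist_force: [-0.3, -3.2, 2.3]
finger_gap: 28.4
finger_force: 15.0
```

```bash
python3 -m creep '[[-0.8,[0.05,0,0],0],[-0.8,[0.1,0,0],0],[-0.8,[0.1,0,0],0]]' && python3 -m creep '[[-0.8,[0.05,0,0],0],[-0.8,[0.1,0,0],0],[-0.8,[0.1,0,0],0]]'
```

```text
clock: 12.8
eef_pos: [492.8, 321.4, 152.5]
eef_rot: [-3.141, 0.0, 1.242]
wrist_force: [0.8, 1.3, -4.3]
finger_gap: 27.7
finger_force: 15.0
clock: 13.1
eef_pos: [493.1, 322.1, 152.7]
eef_rot: [-3.141, 0.0, 1.242]
wrist_force: [0.2, -0.5, -5.3]
finger_gap: 27.7
finger_force: 15.0
```

```bash
python3 -m creep '[[-0.8,[0,0,0.03],0],[-0.8,[0,0,0.06],0],[-0.8,[0,0,0.09],0],[-0.8,[0,0,0.09],0]]' && python3 -m creep '[[-0.8,[0,0,0.04],0],[-0.8,[0,0,0.08],0],[-0.8,[0,0,0.12],0],[-0.8,[0,0,0.12],0]]'
```

```text
clock: 13.5
eef_pos: [493.3, 322.1, 152.1]
eef_rot: [-3.141, 0.0, 1.242]
wrist_force: [-0.9, 0.3, -6.0]
finger_gap: 28.1
finger_force: 15.0
clock: 13.9
eef_pos: [493.3, 322.0, 150.9]
eef_rot: [-3.142, 0.0, 1.242]
wrist_force: [-0.6, 0.4, -5.8]
finger_gap: 27.9
finger_force: 15.0
```

```bash
python3 -m creep '[[-0.8,[0,0,0.05],0],[-0.8,[0,0,0.1],0],[-0.8,[0,0,0.15],0],[-0.8,[0,0,0.2],0],[-0.8,[0,0,0.2],0]]' && python3 -m creep '[[-0.8,[0,0,0.05],0],[-0.8,[0,0,0.1],0],[-0.8,[0,0,0.15],0],[-0.8,[0,0,0.2],0],[-0.8,[0,0,0.2],0]]' && python3 -m creep '[[-0.8,[0,0,0.03],0],[-0.8,[0,0,0.06],0],[-0.8,[0,0,0.06],0]]'
```

```text
clock: 14.4
eef_pos: [493.3, 322.0, 148.9]
eef_rot: [-3.142, 0.0, 1.242]
wrist_force: [0.5, -0.8, -4.5]
finger_gap: 27.9
finger_force: 15.0
clock: 14.9
eef_pos: [493.3, 322.1, 146.8]
eef_rot: [-3.141, 0.0, 1.242]
wrist_force: [0.0, -0.4, -5.3]
finger_gap: 28.0
finger_force: 15.0
clock: 15.2
eef_pos: [493.3, 322.1, 146.3]
eef_rot: [-3.142, 0.0, 1.242]
wrist_force: [-0.4, -0.1, -5.3]
finger_gap: 28.2
finger_force: 15.0
```

```bash
python3 -m creep '[[-0.8,[0,0,0.03],0],[-0.8,[0,0,0.06],0],[-0.8,[0,0,0.06],0]]' && python3 -m creep '[[-0.8,[0,0,0.03],0],[-0.8,[0,0,0.05],0],[-0.8,[0,0,0.05],0]]'
```

```text
clock: 15.5
eef_pos: [493.3, 322.1, 145.7]
eef_rot: [-3.142, -0.0, 1.242]
wrist_force: [-0.2, -0.2, -5.6]
finger_gap: 27.8
finger_force: 15.0
clock: 15.8
eef_pos: [493.3, 322.1, 145.5]
eef_rot: [3.141, -0.0, 1.242]
wrist_force: [-1.7, -0.6, -2.2]
finger_gap: 27.9
finger_force: 15.0
```

```bash
python3 -m creep '[[-0.8,[0,0,0.02],0],[-0.8,[0,0,0.02],0]]' 6 && python3 -m creep '[[-0.4,[0,0,0],0],[-0.36,[0,0,0],0],[-0.32,[0,0,0],0],[-0.28,[0,0,0],0],[-0.2,[0,0,0],0],[-0.1,[0,0,0],0],[0,[0,0,0],0],[0.1,[0,0,0],0],[0.1,[0,0,0],0]]'
```

```text
clock: 16.0
eef_pos: [493.4, 322.1, 145.5]
eef_rot: [3.141, -0.0, 1.242]
wrist_force: [-1.9, -1.1, 2.0]
finger_gap: 28.1
finger_force: 6.0
clock: 16.9
eef_pos: [493.3, 322.1, 145.1]
eef_rot: [3.142, -0.0, 1.242]
wrist_force: [0.8, -0.1, 0.2]
finger_gap: 51.3
finger_force: 0.0
```

```bash
python3 -m creep '[[0.1,[0,0,-0.5],0],[0.1,[0,0,-1.5],0],[0.1,[0,0,-3],0],[0.1,[0,0,-5],0],[0.1,[0,0,-8],0],[0.1,[0,0,-11],0],[0.1,[0,0,-13],0],[0.1,[0,0,-15],0],[0.1,[0,0,-15],0],[0.1,[0,0,-15],0]]' && python3 -m creep '[[0.1,[-3,0,0],0],[0.1,[-7,0,0],0],[0.1,[-11,0,0],0],[0.1,[-15,0,0],0],[0.1,[-19,0,0],0],[0.1,[-22,0,0],0],[0.1,[-24,0,0],0],[0.1,[-25,0,0],0],[0.1,[-25,0,0],0]]'
python3 - <<'E'
from h import *
im=manip.camera('side'); t=manip.camera('top')
z=lambda i,x,y,w,h,k:cv2.resize(i[y:y+h,x:x+w],None,fx=k,fy=k,interpolation=cv2.INTER_CUBIC)
o=np.zeros((600,800,3),np.uint8); o[:,:400]=z(im,285,110,80,120,5); o[:400,400:]=z(t,180,160,100,100,4)
cv2.imwrite('pics/e1.png',o[:,:,::-1])
E
```

```text
clock: 17.9
eef_pos: [493.2, 322.0, 294.9]
eef_rot: [3.141, -0.0, 1.242]
wrist_force: [0.4, 0.3, -0.2]
finger_gap: 51.9
finger_force: 0.0
clock: 18.8
eef_pos: [412.3, 84.9, 294.6]
eef_rot: [-3.141, 0.0, 1.241]
wrist_force: [1.1, -0.4, 0.2]
finger_gap: 51.6
finger_force: 0.0
```

View pics/e1.png

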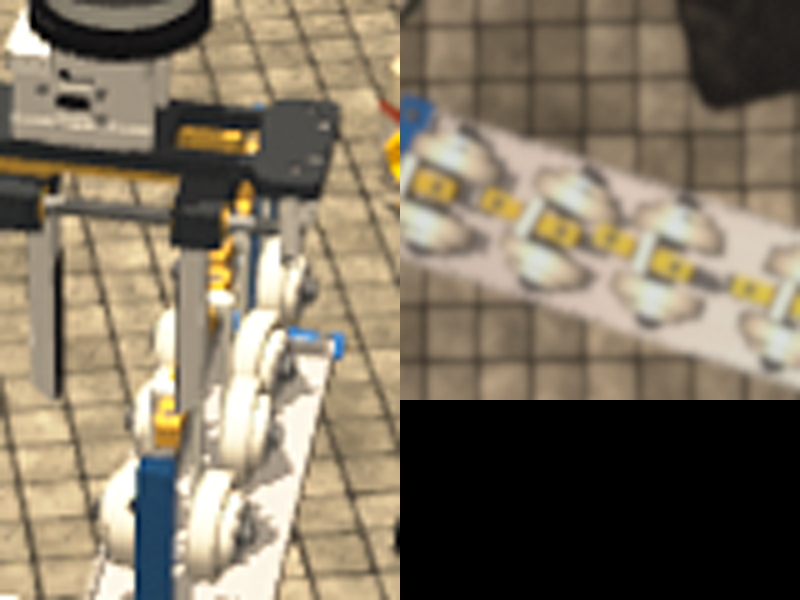

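The top view shows the hanger seated in the notch. Its crown is at crop (648,255), between the brass halves at (612,240) and (672,268), and it is square to the rail. The neighbours look undisturbed and the gripper is clear.

```bash
python3 -c "
from cell import manip
print(manip.sign_off())"
```

```text
the job is handed in; nothing more can be done
None
```

The hanger is in the notch of the empty place, square to the rail with the neighbours looking undisturbed in the last top view; the job is handed in at about 19 s of robot time, and the hand-in returned no verdict.

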